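# Run the gauge ball through the bench feeder and hold the gate open at the mark

### The job

Try out the bench feeder with its gauge ball: lift the orange ball off the steel ring, lower it gently (do not drop it) onto the closed gate at the bottom of the hopper, and let go so that it comes to rest there. Then pull the yellow gate handle out against its spring until the black pointer line through the handle is level with the red marker clip, so that the ball falls through and rolls into the catch tray, and finish still holding the handle steady at the mark: do not let go. Leave the stack of rings, the hammer, the loose black bolt and the blue stamp case where they are.

Things in the scene. Friction and masses are not known exactly. Their poses are not given: they have to be found in the camera images.
- feeder: Bench feeder, blue frame fixed to the bench. Origin on the bench under the hopper's centre, z up; +y = the way the gate is pulled out; +x = the way the chute runs, to the green catch tray (inside 100 x 120 mm, centre 134 mm from the origin, walls 55 high). Two aluminium gate rails, x = +-45 mm, top 112 mm high, from y = -75 to 290 mm.
- hopper: Open square grey hopper with yellow rim, on the feeder: inside 144 x 144 mm, walls 4 mm, rim 182 mm above the bench, 72 mm deep. Its floor is an aluminium funnel (29 degrees) down to a 64 mm square opening, closed below by the gate plate. Origin and axes as the feeder.
- hopper_bottom (a point): Centre of the hopper's bottom opening, on top of the closed gate plate, 110 mm above the bench. The ball rests here on the gate.
- gate: Spring-return gate: steel plate (top 110 mm above the bench) closing the hopper's bottom, with an upright yellow handle. Slides along the feeder's +y, 0 (closed, at the start) to 95 mm; origin = feeder's origin when closed. Spring pulls it shut: 3.5 N closed plus 0.07 N per mm (about 9 N at the mark); let go, it snaps shut. The ball falls through from about 60 mm.
- handle (a point): Grip point on the axis of the gate's yellow handle, 155 mm above the bench, 165 mm from the hopper's centre when closed. The handle is an upright round post, 22 mm diameter, from 110 to 180 mm above the bench. A black pointer line runs across the gate plate (along x) through its foot.
- marker: Red marker clip, 8 mm wide along the slide, 40 mm long, fixed across the guide rail on the tray side of the gate (centred at x = 60 mm in the feeder's frame), 112 to 115 mm above the bench; axes as the feeder. It lies 64 to 80 mm beyond the closed handle. The gate is at the mark when the handle's axis and this origin (the clip's centre) have equal y in the feeder's frame.
- tray_floor (a point): Centre of the floor of the catch tray, 6 mm above the bench.
- ball_center (a point): Centre of the orange gauge ball: 50 mm diameter, smooth plastic, about 80 g. At the start it sits in the hole of the steel ring, its centre about 43 mm above the bench.
- collar: The turned steel ring on which the ball sits at the start: 60 mm outside diameter, 28 mm hole, 22 mm high, loose, origin at the centre of its underside.
- ring_stack: A stack of three turned steel rings, one solid piece: 60 mm diameter, 66 mm tall, origin at the centre of its underside. Leave alone. It and the ball's ring may swap places.
- hammer: A hammer with a wooden handle about 0.28 m long, lying on the bench to the left of the rings. Leave alone.
- bolt: A loose black bolt lying on the bench, 70 mm long, head 24 mm. Leave alone.
- stamp_case: A blue steel case of punches, 45 x 32 x 55 mm, upright. Leave alone.
- ball: The orange gauge ball itself (origin on its surface, turning with it: use ball_center).

How it is judged (in metres and radians):
On the way:
1. the ball has been let go and rests on the closed gate at the bottom of the hopper (horizontal distance between ball_center and hopper_bottom below 0.03 m and z of ball_center in the frame of hopper_bottom between 0.015 and 0.035 m and linear speed of ball below 0.03 m/s and contact force between the fingers and ball below 0.05 N and contact force between ball and gate above 0.2 N and y of handle in the frame of feeder below 0.171 m), for 0.2 s.
At the end, for the whole second after the job is handed in: The gripper's fingers hold the gate (contact force above 2 N) still, with the handle's axis within 6 mm of level with the centre of the red marker clip, and the ball lies at rest on the floor of the catch tray, not touched by the fingers (y of handle in the frame of marker between -0.006 and 0.006 m and contact force between the fingers and gate above 2 N and linear speed of gate below 0.01 m/s and x of ball_center in the frame of tray_floor between -0.052 and 0.052 m and y of ball_center in the frame of tray_floor between -0.062 and 0.062 m and z of ball_center in the frame of tray_floor between 0.015 and 0.035 m and linear speed of ball below 0.08 m/s and contact force between the fingers and ball below 0.05 N); the arm keeps its last pose, push and grip.
It fails at once if the ball is dropped into the hopper (falls free faster than 0.65 m/s above the gate, a drop of over 20 mm) (linear speed of ball above 0.65 m/s and contact force between the fingers and ball below 0.05 N and horizontal distance between ball_center and hopper_bottom below 0.08 m and z of ball_center in the frame of hopper_bottom between 0.022 and 0.15 m).
It fails at once if the ball is pressed hard in the hopper (more than 30 N on the gate or the hopper) (contact force between ball and gate above 30 N or contact force between ball and hopper above 30 N).
It fails at once if a bystander (ring stack, hammer, bolt or stamp case) is moved more than 25 mm (distance of any of ring_stack, hammer, bolt, stamp_case from where it was at the start of the episode above 0.025 m).
It also fails if it takes over 58 s, if anything falls off the work surface, if the arm or the gripper's body presses on something with over 40 N, if the wrist force passes 120 N, or if a joint passes its speed limit or range.

### The arm

A 6-joint arm with a two-finger parallel gripper is mounted at the origin on the work surface. World frame = base frame: x ahead of the robot, y to its left, z up, the work surface at z = 0. Lengths are in mm, angles in degrees, forces in N, time in s.
With the tool pointing down it reaches from about 300 to 850 mm from the base axis. Payload 4.2 kg.
Tool frame: the origin (TCP) lies midway between the tips of the shut fingers; the grasp point (between the pads) lies 19 mm behind it; z points along the fingers, y is the line along which they close (so a half turn about z gives the same grasp; the last joint's range is limited). The gripper opens to 91 mm and grips with 3 to 60 N. Pads are 32 mm wide; open, the fingers measure 118 mm over their backs; the gripper's body (76 mm by 178 mm) begins 60 mm behind the grasp point.
Start: joints at [71.448, 18.312, 89.639, -0, 72.044, -1.146], TCP at [172.013, 548.685, 213.976] pointing down, gripper open.
Joint ranges: [-177.97, 177.97], [-48.28, 115.42], [12.27, 149.76], [-77.06, 257.06], [2.81, 150.46], [-146.56, 146.56]. Speed limits (degrees/s): [147.25, 147.25, 180, 180, 180, 180].

### API

Orientations are given as [roll, pitch, yaw] about the fixed x, y, z axes, in that order (R = Rz(yaw) Ry(pitch) Rx(roll)).
In Python, from workcell import env gives the robot as it stands.
- The arm moves only by the tool drive_effector, called after "Emit:" as a command line: name --argument value ..., lists and objects as JSON in quotes. Schema: {"type":"object","properties":{"plan":{"type":"array","items":{"type":"object","properties":{"sx":{"type":"number"},"sy":{"type":"number"},"sz":{"type":"number"},"ax":{"type":"number"},"ay":{"type":"number"},"az":{"type":"number"}},"additionalProperties":false},"minItems":1,"maxItems":8},"finger_gap":{"type":"number"},"clamp_n":{"type":"number"},"only":{"type":"string"},"quiet":{"type":"boolean"},"lines":{"type":"string"}},"required":["plan"],"additionalProperties":false}. plan is a list of rows, 1 to 8 of them, each an object with the fields sx, sy, sz (the shift in shares of the most that a row can go, 1 being 50 mm), ax, ay, az (a rotation vector in parts of the range, where 1.0 means 2 rad); a field left out counts as zero; each row shifts and turns the commanded pose from where the row before left it, along the tool's axes as they then stand; what a row does not reach is not made up. A row lasts 1/10 s, in which the tool goes at most 50 mm and 8.59 degrees, less where a joint would pass 70% of its speed; a pose out of reach is approached as far as the arm can. finger_gap is the finger opening in mm, set as the call begins (left out keeps the last). The fingers move at their own pace and stop on an object; clamp_n is the grip in N (left out, the last holds). Time passes only in rows, so rows that do not move let the fingers close. The tool returns the time, the measured TCP pose, the force, the opening and the grip force at its end. only (a regular expression) keeps the lines of the reply that match it, lines (a string "A,B") keeps lines A to B, and quiet returns only ok. Input that does not fit is refused with a message, and nothing moves.
- env.state(): the state, without advancing time (a new reading comes with each control period).
- env.grab_frame(name): name is "scene" or "top" or "wrist"; returns the picture (480x640x3 uint8, blue, green, red); there is no depth.
- env.camera_model(name): a dict with "fx", "fy", "cx", "cy" (pixels), "D" ([k1, k2, p1, p2, k3] as OpenCV has them; the pictures are not rectified), "T" (4x4, takes a point from camera to world coordinates). Camera axes: x right, y up, looking along -z (the intrinsics and any distortion apply to the point x, -y, -z); pixel columns grow to the right and rows downward; lengths in mm; the calibration is good to about 2 mm. A picture is of the moment at which its call begins: read the wrist's pose just before it. camera_model takes no time and is no camera call; for the wrist camera it gives the pose at the moment of the call.
- env.job_done(): hands the job in; it is judged then, once.
The state is a dict: "time_s": time; "qpos": joint angles; "qvel": joint speeds; "effort": joint torques, N m; "ee_pos": TCP position; "ee_rot": TCP orientation; "force": force on the tool from outside, world axes, zero at the start; "torque": the same for the moment, N m; "gripper_width": finger opening in mm; "gripper_force": force on a finger pad.
Only numpy, scipy, OpenCV 4.12 (cv2) and the standard library are available. Lean on these libraries where they do the work, as an engineer would, in place of code of your own. Each camera call takes 0.05 s, during which the arm holds its last target. There are 200 camera calls.

## Working session

There is one attempt and no reset: what is moved stays moved. The work goes in short steps, Python scripts to look and compute and a tool call to move; the robot and the scene stay as the last step left them, time stands still between calls to the robot, and variables do not carry over. Pictures are saved under pics/ and viewed, at most 10 in all, crops included, and the job is handed in when it is done.

```bash
ls; mkdir -p pics
```

Run:
```python
from workcell import env
import cv2
s=env.state();print(s['time_s'],s['ee_pos'],s['ee_rot'],s['gripper_width'])
for n in("scene","top"):
    cv2.imwrite(f"pics/{n}0.png",env.grab_frame(n));c=env.camera_model(n);print(n,c)
```

```text
pics
workcell.py
0.0 [171.85447043 548.18826432 213.13747733] [-1.79901285e+02 -1.76859440e-03  1.62593271e+02] 90.8629851532292
scene {'fx': 520.3169040780849, 'fy': 520.3169040780849, 'cx': 314.05262292381565, 'cy': 236.43003568055184, 'D': array([-0.08541529,  0.        ,  0.        ,  0.        ,  0.        ]), 'T': array([[ 3.90834663e-01, -7.51897627e-01,  5.30940886e-01,
         1.16117493e+03],
       [ 9.20458443e-01,  3.20593036e-01, -2.23553931e-01,
        -2.58912358e+02],
       [-2.12627960e-03,  5.76081646e-01,  8.17389390e-01,
         1.03118088e+03],
       [ 0.00000000e+00,  0.00000000e+00,  0.00000000e+00,
         1.00000000e+00]])}
top {'fx': 488.46950531742925, 'fy': 488.46950531742925, 'cx': 317.93815353643737, 'cy': 251.20961495700877, 'D': array([-0.08171331,  0.        ,  0.        ,  0.        ,  0.        ]), 'T': array([[ 2.31616183e-03,  9.94845677e-01, -1.01374130e-01,
         4.17951119e+02],
       [-9.99933440e-01,  3.44989178e-03,  1.10097346e-02,
         9.82758876e+00],
       [ 1.13027167e-02,  1.01341882e-01,  9.94787450e-01,
         1.42259467e+03],
       [ 0.00000000e+00,  0.00000000e+00,  0.00000000e+00,
         1.00000000e+00]])}
```

View pics/top0.png

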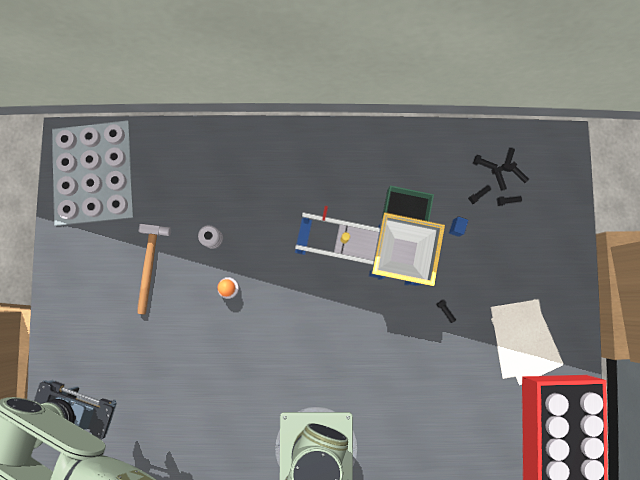

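View pics/scene0.png

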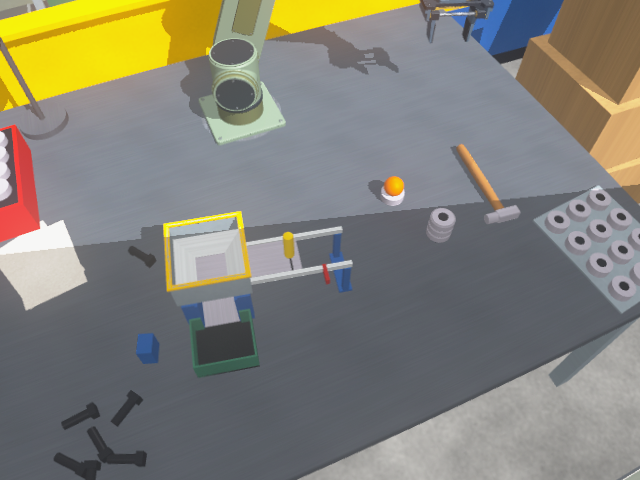

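Top: ball (227,288), handle (346,237), red clip (325,213), hopper (410,250). Scene: ball (394,186), handle (289,245), clip (326,273). Next I triangulate these points.

Create h.py:
```python
import cv2,numpy as np
from scipy.spatial.transform import Rotation as R
from workcell import env
def ray(c,p):
    K=np.array([[c['fx'],0,c['cx']],[0,c['fy'],c['cy']],[0,0,1]])
    u=cv2.undistortPoints(np.float64([[p]]),K,c['D'])[0,0]
    d=c['T'][:3,:3]@[u[0],-u[1],-1]; return c['T'][:3,3],d/np.linalg.norm(d)
def plane(c,p,z):
    o,d=ray(c,p); return o+d*(z-o[2])/d[2]
def tri(a,b):
    (o,d),(q,e)=a,b
    s=np.linalg.lstsq(np.c_[d,-e],q-o,rcond=None)[0]; A=o+s[0]*d;B=q+s[1]*e
    return (A+B)/2,np.linalg.norm(A-B)
HSV={'orange':((6,150,120),(17,255,255)),'yellow':((20,130,90),(34,255,255)),'red':((172,130,70),(180,255,255)),'red0':((0,150,70),(4,255,255))}
def comps(im,col,amin=12):
    h=cv2.cvtColor(im,cv2.COLOR_BGR2HSV);m=cv2.inRange(h,*HSV[col])
    if col=='red': m|=cv2.inRange(h,*HSV['red0'])
    n,l,s,c=cv2.connectedComponentsWithStats(m)
    return [(c[i],s[i],l==i) for i in range(1,n) if s[i,4]>=amin]
```

Run:
```python
from h import *
for n in("scene","top"):
    im=cv2.imread(f"pics/{n}0.png");c=env.camera_model(n)
    for col in('orange','yellow','red'):
        for q in comps(im,col): print(n,col,q[0].round(1),q[1])
    for q in comps(im,'yellow',100):
        if n=='top' or q[1][0]>100:
            k=cv2.findContours(q[2].astype('uint8'),0,2)[0][0];r=cv2.minAreaRect(k)
            if 60<q[1][2]<110:
                P=cv2.approxPolyDP(cv2.convexHull(k),8,True)[:,0]
                print('rim',n,[(p.tolist(),plane(c,p,182).round(1).tolist()) for p in P])
```

```text
scene orange [389.4 187.2] [385 176  15  20 111]
scene yellow [105.2  40.1] [    0     0   223   101 15521]
scene yellow [323.1  13. ] [ 265    0  155   40 3146]
scene yellow [449.5   7.9] [435   6  32   5  69]
scene yellow [ 9.7 87.3] [  0  49  30  63 971]
scene yellow [396.7 184.1] [391 177  12  15 136]
scene yellow [204.9 252.1] [ 163  211   88   81 1255]
scene yellow [288.2 244.3] [283 232  11  26 232]
scene red [ 20.2 193.3] [   0  125   40  117 2436]
scene red [325.7 273.4] [323 264   7  20  55]
rim scene [([240, 211], [490.0, -142.7, 182.0]), ([250, 276], [646.5, -174.5, 182.0]), ([167, 291], [616.7, -329.1, 182.0]), ([163, 224], [459.6, -299.0, 182.0])]
top orange [227.5 288.3] [218 280  17  16 153]
top yellow [417.2 236.2] [373 213  72  61 432]
top yellow [344.9 237.1] [341 232   9  11  68]
top yellow [409.4 280.2] [400 278  19   5  20]
top yellow [222.8 284.4] [220 282   7   6  21]
top red [324.5 212.4] [323 206   4  14  33]
top red [547.6 418.6] [ 522  375   86  105 2834]
rim top [([384, 213], [644.2, -174.3, 182.0]), ([444, 225], [613.7, -330.2, 182.0]), ([435, 272], [491.9, -303.9, 182.0]), ([373, 269], [499.3, -144.4, 182.0])]
```

Add to h.py:
```python
HSV['ball']=((5,110,90),(34,255,255))
```

Run:
```python
from h import *
I={n:cv2.imread(f"pics/{n}0.png") for n in("scene","top")};C={n:env.camera_model(n) for n in I}
def pick(n,col,near): return min(comps(I[n],col),key=lambda q:np.hypot(*(q[0]-near)))
def cen(n,col,near):
    m=pick(n,col,near)[2]; return cv2.minEnclosingCircle(cv2.findContours(m.astype('uint8'),0,2)[0][0])
b={n:cen(n,'ball',p) for n,p in(("scene",(394,186)),("top",(227,288)))};print(b)
P,e=tri(*[ray(C[n],b[n][0]) for n in b]);print('ball',P.round(1),e.round(1))
m=[ray(C[n],pick(n,'red',p)[0]) for n,p in(("scene",(326,273)),("top",(325,213)))]
P,e=tri(*m);print('marker',P.round(1),e.round(1))
for n,p in(("scene",(326,273)),("top",(325,213))): print(plane(C[n],pick(n,'red',p)[0],114).round(1))
for n,p in(("scene",(288,244)),("top",(345,237))):
    q=pick(n,'yellow',p)[0]; print('handle mid',n,plane(C[n],q,145).round(1),plane(C[n],q,165).round(1))
q=[ray(C[n],pick(n,'yellow',p)[0]) for n,p in(("scene",(288,244)),("top",(345,237)))];print(tri(*q))
```

```bash
python3 -c "
import cv2
a=cv2.imread('pics/top0.png')[195:290,285:455];cv2.imwrite('pics/c1.png',cv2.resize(a,None,fx=4.5,fy=4.5,interpolation=2))"
```

```text
{'scene': ((393.5, 185.5), 9.924817085266113), 'top': ((225.6764678955078, 287.5), 8.69096851348877)}
ball [454.7 254.4  44.3] 0.1
marker [658.2 -21.8 110.3] 1.0
[660.4 -22.3 114. ]
[657.4 -22.2 114. ]
handle mid scene [582.8 -73.3 145. ] [595.9 -77.5 165. ]
handle mid top [585.7 -75.5 145. ] [583.1 -74.1 165. ]
(array([585.36952441, -74.6752132 , 149.1793687 ]), np.float64(1.0801011081840197))
```

View pics/c1.png

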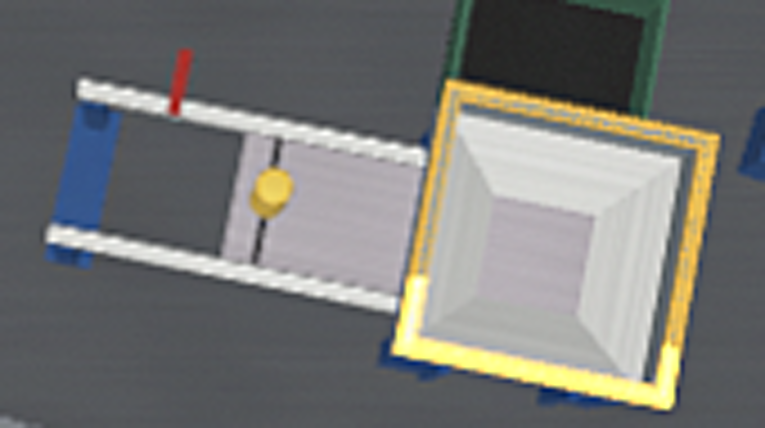

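Crop shows the red clip (180,80), handle (272,192) with its pointer line, closed gate and the hopper with a 64 mm opening. The feeder's yaw is about -11°. Moving to the ball.

The manual's scale: shifts go in shares of 50 mm and turns go in shares of 2 rad. Converting my numbers, -38 mm is -0.76, -26 mm is -0.52, -6.2 degrees is -0.0541.

Emit:
drive_effector --plan '[{"az": -0.0541}, {"sx": -0.76, "sy": -0.52}, {"sx": -0.76, "sy": -0.52}, {"sx": -0.76, "sy": -0.52}, {"sx": -0.76, "sy": -0.52}, {"sx": -0.76, "sy": -0.52}, {"sx": -0.76, "sy": -0.52}, {"sx": -0.76, "sy": -0.52}]' --finger_gap 90

```text
time_s: 0.9
ee_pos: [398.4, 316.8, 213.7]
ee_rot: [-180.0, -0.0, 168.8]
force: [1.1, 0.7, -0.2]
gripper_width: 90.1
gripper_force: 0.0
```

Emit:
drive_effector --plan '[{"sx": -0.76, "sy": -0.52, "sz": 0.2}, {"sx": -0.6, "sy": -0.5, "sz": 0.4}, {}, {}]' --finger_gap 90

```text
time_s: 1.3
ee_pos: [454.2, 254.5, 183.2]
ee_rot: [-180.0, -0.1, 168.7]
force: [-0.1, 0.0, -0.0]
gripper_width: 89.9
gripper_force: 0.0
```

Create go.py:
```python
from h import *
import sys
def to(t):
    s=env.state();r=R.from_euler('xyz',s['ee_rot'],degrees=True)
    print(s['time_s'],'pos',s['ee_pos'].round(1),'rot',s['ee_rot'].round(1),'F',s['force'].round(1),'w',round(s['gripper_width'],1),'tool delta',r.inv().apply(np.array(t)-s['ee_pos']).round(1))
if __name__=='__main__':
    to([float(x) for x in sys.argv[1:4]])
```

Run:
```python
from go import *
to([454.7,254.4,28])
cv2.imwrite('pics/w1.png',env.grab_frame('wrist'))
```

```text
1.3 pos [454.2 254.5 183.2] rot [-1.800e+02 -1.000e-01  1.687e+02] F [-0.1  0.  -0. ] w 89.9 tool delta [-8.000e-01  1.000e-01  1.552e+02]
```

View pics/w1.png

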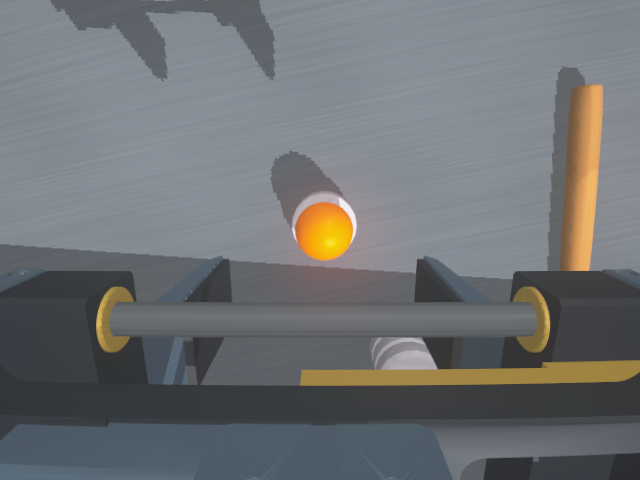

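Ball at (324,231) midway between the fingers, on its ring; nothing in the way. Going down and gripping.

Run:
```python
from h import *
c=env.camera_model('wrist');im=cv2.imread('pics/w1.png')
q=min(comps(im,'ball',200),key=lambda q:np.hypot(*(q[0]-(324,231))))
p=cv2.minEnclosingCircle(cv2.findContours(q[2].astype('uint8'),0,2)[0][0])[0];print(p,plane(c,p,43))
```

```text
(323.7296142578125, 230.86463928222656) [456.06777146 255.31133435  43.        ]
```

Emit:
drive_effector --plan '[{"sx": -0.02, "sz": 0.8}, {"sz": 0.8}, {"sz": 0.7}, {"sz": 0.5}, {"sz": 0.3}, {}, {}]' --finger_gap 90

```text
time_s: 2.05
ee_pos: [455.3, 256.3, 29.7]
ee_rot: [179.9, 0.0, 168.9]
force: [-1.0, 0.1, 0.6]
gripper_width: 89.9
gripper_force: 0.0
```

Emit:
drive_effector --plan '[{}, {}, {}, {}, {}, {}]' --finger_gap 40 --clamp_n 15

```text
time_s: 2.65
ee_pos: [455.4, 255.0, 29.1]
ee_rot: [180.0, 0.0, 168.8]
force: [-0.0, 0.1, 0.8]
gripper_width: 49.2
gripper_force: 15.0
```

To row units: -45 mm is -0.9, -35 mm is -0.7.

Emit:
drive_effector --plan '[{"sz": -0.3}, {"sz": -0.6}, {"sz": -0.9}, {"sz": -0.9}, {"sz": -0.9}, {"sz": -0.7}, {}]' --finger_gap 40 --clamp_n 15

```text
time_s: 3.35
ee_pos: [457.8, 256.3, 249.3]
ee_rot: [179.6, 0.5, 168.8]
force: [0.7, 0.0, -0.8]
gripper_width: 48.8
gripper_force: 15.0
```

Emit:
drive_effector --plan '[{"sx": -0.16, "sy": -0.4}, {"sx": -0.28, "sy": -0.68}, {"sx": -0.32, "sy": -0.76}, {"sx": -0.32, "sy": -0.76}, {"sx": -0.32, "sy": -0.76}, {"sx": -0.32, "sy": -0.76}, {"sx": -0.32, "sy": -0.76}, {"sx": -0.32, "sy": -0.76}]'

```text
time_s: 4.15
ee_pos: [515.7, -46.2, 242.6]
ee_rot: [180.0, -0.1, 168.8]
force: [0.2, -0.9, -0.3]
gripper_width: 48.8
gripper_force: 15.0
```

Emit:
drive_effector --plan '[{"sx": -0.32, "sy": -0.76}, {"sx": -0.32, "sy": -0.76}, {"sx": -0.32, "sy": -0.76}, {"sx": -0.28, "sy": -0.68}, {"sx": -0.22, "sy": -0.56}, {"sy": -0.08}, {}, {}]'

```text
time_s: 4.95
ee_pos: [552.4, -234.3, 243.1]
ee_rot: [179.9, -0.1, 168.8]
force: [0.8, -0.2, -0.7]
gripper_width: 49.0
gripper_force: 15.0
```

Run:
```python
from go import *
to([553.2,-236.3,123])
cv2.imwrite('pics/w2.png',env.grab_frame('wrist'));cv2.imwrite('pics/s2.png',env.grab_frame('scene'))
```

```text
4.95 pos [ 552.4 -234.3  243.1] rot [ 1.799e+02 -1.000e-01  1.688e+02] F [ 0.8 -0.2 -0.7] w 49.0 tool delta [ -1.4  -2.  120.1]
```

View pics/w2.png

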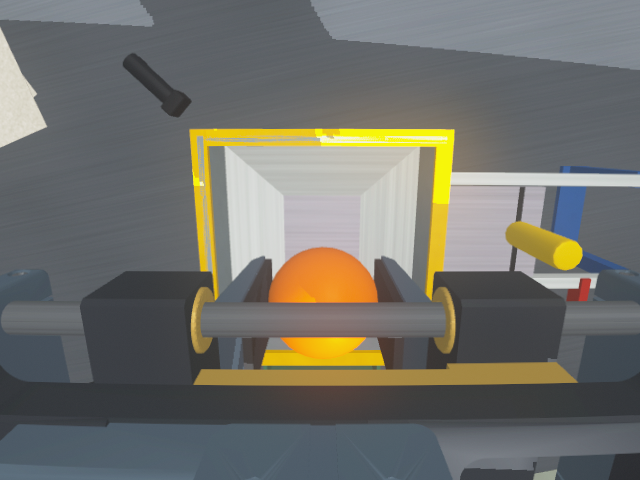

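Ball held at (323,303); the hopper's near rim runs (191,130)–(453,130), parallel to the tool and centred on the ball. Checking, then descending.

Run:
```python
from h import *
c=env.camera_model('wrist')
a=plane(c,(191,130),182);b=plane(c,(453,130),182);print(a,b,np.degrees(np.arctan2(*(b-a)[1::-1])))
n=np.array([.194,.981]);x=np.array([.981,-.194]);print('centre',(a+b)[:2]/2+76*x)
print('ball z?',[plane(c,(323,303),z).round(1) for z in(253,257,261)])
s=c['T'][:3,3];print('dist by size',c['fx']*25/54.5, s)
```

```text
[ 460.08419249 -297.97058149  182.        ] [ 490.8937955  -141.65598669  182.        ] 78.84992461980652
centre [ 550.04499399 -234.55728409]
ball z? [array([ 555.9, -235.1,  253. ]), array([ 554.2, -234.7,  257. ]), array([ 552.5, -234.4,  261. ])]
dist by size 170.49488064507668 [ 486.10955286 -221.41380612  415.58127207]
```

Emit:
drive_effector --plan '[{"sx": -0.02, "sy": -0.04, "sz": 0.4}, {"sz": 0.6}, {"sz": 0.6}, {"sz": 0.4}, {}, {}]'

```text
time_s: 5.65
ee_pos: [553.9, -236.8, 144.6]
ee_rot: [180.0, 0.0, 168.9]
force: [0.9, 0.4, -0.9]
gripper_width: 48.7
gripper_force: 15.0
```

To row units: 8 mm is 0.16, 6 mm is 0.12.

Emit:
drive_effector --plan '[{"sx": 0.02, "sy": 0.02, "sz": 0.16}, {"sz": 0.12}, {"sz": 0.08}, {"sz": 0.04}, {}, {}, {}]'

```text
time_s: 6.35
ee_pos: [552.9, -236.4, 124.2]
ee_rot: [-180.0, 0.0, 168.8]
force: [-0.9, 0.2, -1.6]
gripper_width: 49.1
gripper_force: 15.0
```

Emit:
drive_effector --plan '[{"sz": 0.02}, {"sz": 0.02}, {}, {}]'

```text
time_s: 6.75
ee_pos: [552.7, -236.2, 121.9]
ee_rot: [180.0, -0.0, 168.8]
force: [-0.9, -0.2, -1.5]
gripper_width: 48.9
gripper_force: 15.0
```

To row units: 1 mm is 0.02.

Emit:
drive_effector --plan '[{"sz": 0.02}, {}, {}]'

```text
time_s: 7.05
ee_pos: [553.0, -236.3, 121.4]
ee_rot: [-180.0, 0.1, 168.8]
force: [0.3, 0.7, 2.8]
gripper_width: 49.0
gripper_force: 15.0
```

Emit:
drive_effector --plan '[{"sz": 0.02}, {}, {}]'

```text
time_s: 7.35
ee_pos: [553.4, -236.4, 121.3]
ee_rot: [-180.0, 0.1, 168.8]
force: [-1.3, 0.8, 7.2]
gripper_width: 49.1
gripper_force: 15.0
```

Contact is 7 N up: the ball is on the gate. Backing off 1 mm, then opening slightly and waiting.

To row units: -1 mm is -0.02.

Emit:
drive_effector --plan '[{"sz": -0.02}, {}]'

```text
time_s: 7.55
ee_pos: [553.0, -236.4, 121.4]
ee_rot: [-180.0, 0.1, 168.8]
force: [-0.0, -0.1, 4.8]
gripper_width: 48.8
gripper_force: 15.0
```

Emit:
drive_effector --plan '[{}, {}, {}, {}, {}, {}]' --finger_gap 62

```text
time_s: 8.15
ee_pos: [552.7, -236.3, 120.8]
ee_rot: [180.0, -0.0, 168.8]
force: [-0.7, 0.2, 0.0]
gripper_width: 61.7
gripper_force: 0.0
```

Emit:
drive_effector --plan '[{"sz": -0.2}, {"sz": -0.4}, {"sz": -0.6}, {"sz": -0.8}, {"sz": -0.5}, {}, {}, {}]'

```text
time_s: 8.95
ee_pos: [552.0, -235.9, 244.7]
ee_rot: [180.0, -0.1, 168.8]
force: [0.4, 1.0, -0.8]
gripper_width: 62.1
gripper_force: 0.0
```

Run:
```python
from go import *
to([585.4,-74.7,240])
cv2.imwrite('pics/w3.png',env.grab_frame('wrist'));cv2.imwrite('pics/s3.png',env.grab_frame('scene'))
```

```text
8.95 pos [ 552.  -235.9  244.7] rot [ 1.800e+02 -1.000e-01  1.688e+02] F [ 0.4  1.  -0.8] w 62.1 tool delta [ -1.5 164.6   4.8]
```

View pics/w3.png

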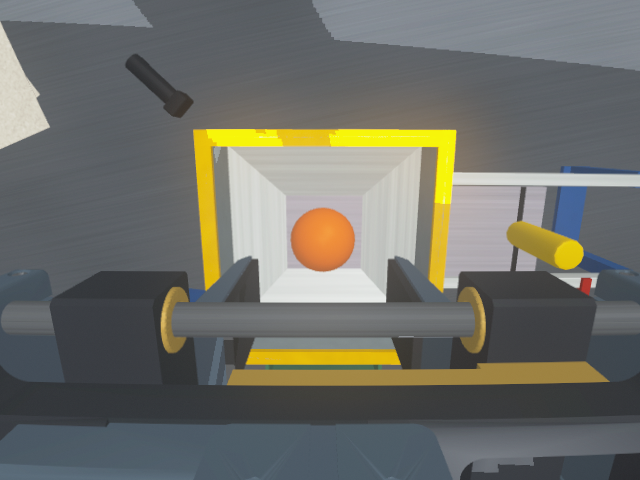

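Ball rests at (323,239), centred in the opening. Moving above the handle and taking wrist pictures at two places.

To row units: 38 mm is 0.76, 34 mm is 0.68.

Emit:
drive_effector --plan '[{"sy": 0.4}, {"sy": 0.68}, {"sy": 0.76}, {"sy": 0.68}, {"sy": 0.5}, {"sx": -0.02, "sy": 0.28}, {}, {}]' --finger_gap 62

```text
time_s: 9.85
ee_pos: [585.6, -75.3, 245.4]
ee_rot: [-180.0, -0.1, 168.8]
force: [-0.2, -0.2, 0.1]
gripper_width: 62.0
gripper_force: 0.0
```

Run:
```python
from go import *
import pickle
to([585.4,-74.7,136]);pickle.dump(env.camera_model('wrist'),open('w4.pkl','wb'))
cv2.imwrite('pics/w4.png',env.grab_frame('wrist'))
```

```text
9.85 pos [585.6 -75.3 245.4] rot [-1.800e+02 -1.000e-01  1.688e+02] F [-0.2 -0.2  0.1] w 62.0 tool delta [  0.2   0.7 109.4]
```

View pics/w4.png

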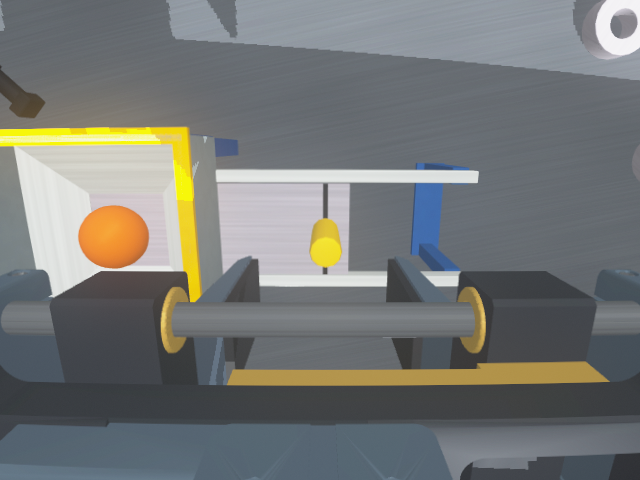

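Handle (325,243) with its pointer line (325,185–215), between the fingers; the clip is hidden behind the gripper. Work out the travel from several views.

Run:
```python
from h import *
import pickle
w=pickle.load(open('w4.pkl','rb'));n=np.array([.1935,.9811])
w3=dict(w);T=w['T'].copy();T[:3,3]+=np.array([552,-235.9,244.7])-[585.6,-75.3,245.4];w3['T']=T
def pick(im,col,near): return min(comps(im,col,8),key=lambda q:np.hypot(*(q[0]-near)))
o=np.array([553,-236])
for nm,f,c,near in(('top','top0',env.camera_model('top'),(325,213)),('scene','scene0',env.camera_model('scene'),(326,273)),('w3','w3',w3,(585,286))):
    q=pick(cv2.imread(f'pics/{f}.png'),'red',near);P=plane(c,q[0],114);print(nm,q[0],q[1],'clip',P.round(1),'y',(n@(P[:2]-o)).round(1))
def line(im,c,box,nm):
    x0,x1,y0,y1=box;g=cv2.cvtColor(cv2.imread(im),cv2.COLOR_BGR2GRAY)[y0:y1,x0:x1];ys,xs=np.nonzero(g<90)
    P=[plane(c,(x+x0,y+y0),110) for x,y in zip(xs,ys)];print(nm,len(xs),'line y',[round(float(n@(p[:2]-o)),1) for p in P][::max(1,len(P)//8)],np.mean(P,0).round(1))
line('pics/w4.png',w,(315,336,187,212),'w4')
line('pics/top0.png',env.camera_model('top'),(342,349,228,232),'top')
line('pics/top0.png',env.camera_model('top'),(338,347,245,251),'top')
for f,c,near in(('w4',w,(325,243)),):
    q=pick(cv2.imread(f'pics/{f}.png'),'yellow',near);print(q[0],q[1]);P=plane(c,q[0],148);print('handle',P.round(1),(n@(P[:2]-o)).round(1))
    t=cv2.imread('pics/top0.png');h=ray(env.camera_model('top'),pick(t,'yellow',(345,237))[0]);print(tri(ray(c,q[0]),h))
```

```text
top [324.48484848 212.39393939] [323 206   4  14  33] clip [657.4 -22.2 114. ] y 230.0
scene [325.74545455 273.41818182] [323 264   7  20  55] clip [660.4 -22.3 114. ] y 230.4
w3 [585.35862069 284.96551724] [580 278  12  17 145] clip [644.5 -18.4 114. ] y 231.2
w4 75 line y [164.3, 164.3, 164.3, 164.3, 164.3, 164.3, 164.3, 164.3, 164.3] [560.  -69.1 110. ]
top 3 line y [164.3, 163.8, 163.3] [612.6 -80.8 110. ]
top 6 line y [163.5, 165.6, 165.1, 164.6, 164.0, 163.5] [562.  -70.2 110. ]
[325.24275062 243.31068766] [ 310  218   32   50 1207]
handle [587.6 -74.5 148. ] 165.1
(array([582.81047162, -73.81832951, 167.06120312]), np.float64(0.3507842902694529))
```

Travel to the mark is about 66 mm. Descend and grip the handle.

To row units: 35 mm is 0.7, 30 mm is 0.6.

Emit:
drive_effector --plan '[{"sz": 0.6}, {"sz": 0.7}, {"sz": 0.5}, {"sz": 0.28}, {"sz": 0.1}, {}, {}]' --finger_gap 62

```text
time_s: 10.6
ee_pos: [586.4, -75.3, 137.9]
ee_rot: [180.0, 0.1, 168.7]
force: [0.2, -0.7, 0.4]
gripper_width: 62.1
gripper_force: 0.0
```

Emit:
drive_effector --plan '[{}, {}, {}, {}, {}, {}]' --finger_gap 10 --clamp_n 40

```text
time_s: 11.2
ee_pos: [586.0, -73.6, 137.0]
ee_rot: [179.9, 0.0, 168.8]
force: [1.0, 3.0, 0.6]
gripper_width: 21.0
gripper_force: 40.0
```

To row units: 16 mm is 0.32, 12 mm is 0.24.

Emit:
drive_effector --plan '[{"sy": 0.12}, {"sy": 0.24}, {"sy": 0.32}, {"sy": 0.32}, {"sy": 0.2}, {"sy": 0.12}, {}, {}]'

```text
time_s: 12.0
ee_pos: [598.4, -11.6, 137.0]
ee_rot: [-179.8, 0.0, 168.8]
force: [-1.1, -7.2, 0.4]
gripper_width: 21.2
gripper_force: 40.0
```

Emit:
drive_effector --plan '[{}, {}, {}, {}, {}, {}, {}, {}]'

```text
time_s: 12.8
ee_pos: [598.3, -11.9, 137.0]
ee_rot: [-179.8, 0.0, 168.8]
force: [-1.2, -7.2, 1.2]
gripper_width: 21.3
gripper_force: 40.0
```

Run:
```python
from go import *
to([586,-73.6,137])
a=env.grab_frame('top');b=env.grab_frame('scene');cv2.imwrite('pics/t5.png',a);cv2.imwrite('pics/s5.png',b)
cv2.imwrite('pics/c5.png',np.hstack([cv2.resize(a[170:300,280:450],(400,306)),cv2.resize(b[200:390,140:370],(400,306))]))
```

```text
12.8 pos [598.3 -11.9 137. ] rot [-179.8    0.   168.8] F [-1.2 -7.2  1.2] w 21.3 tool delta [  0.1 -62.9   0.2]
```

View pics/c5.png

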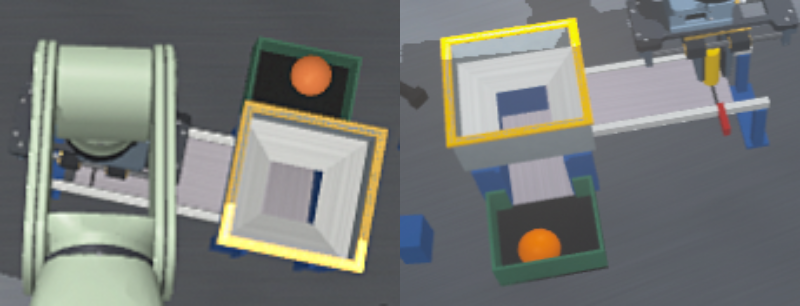

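Ball lies in the green tray, the gate is open, and the pointer line now nearly points at the clip (scene crop (713,90) vs (724,118)). Measuring the residual in the scene view.

Run:
```python
from h import *
c=env.camera_model('scene');n=np.array([.1935,.9811]);o=np.array([553,-236])
im=cv2.imread('pics/s5.png')
q=min(comps(im,'red',8),key=lambda q:np.hypot(*(q[0]-(326,273))))
print(q[0],(n@(plane(c,q[0],114)[:2]-o)).round(1))
h=min(comps(im,'yellow',8),key=lambda q:np.hypot(*(q[0]-(319,241))));print(h[0],h[1])
k=cv2.resize(im[225:290,290:360],None,fx=8,fy=8,interpolation=cv2.INTER_CUBIC);cv2.imwrite('pics/c6.png',k)
g=cv2.cvtColor(im,cv2.COLOR_BGR2GRAY)
for y in range(250,262):
    r=g[y,312:332];x=312+int(r.argmin());P=plane(c,(x,y),110);print(y,x,r.min(),(n@(P[:2]-o)).round(1),(np.array([.9811,-.1935])@(P[:2]-o)).round(1))
```

```text
[325.60784314 272.88235294] 230.4
[318.91891892 240.81081081] [315 230   9  23 185]
250 331 100 254.6 7.3
251 331 98 254.0 9.8
252 330 98 251.4 11.9
253 330 97 250.8 14.3
254 320 96 229.6 12.4
255 320 94 229.0 14.9
256 320 79 228.5 17.4
257 320 73 228.0 19.8
258 321 97 229.5 22.7
259 321 95 229.0 25.1
260 321 80 228.4 27.6
261 321 72 227.9 30.0
```

View pics/c6.png

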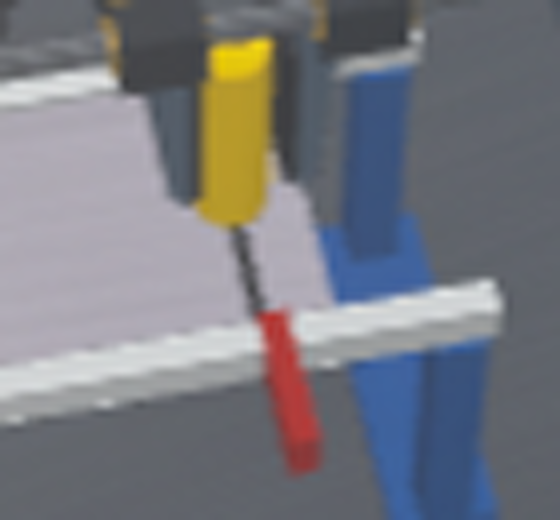

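Crop shows the pointer line (240–258, 230–310) meeting the clip's end (272,315) slightly on the closed side: about 1.7 mm short. Pull 2 mm more, settle and recheck.

To row units: 1 mm is 0.02.

Emit:
drive_effector --plan '[{"sy": 0.02}, {"sy": 0.02}, {}, {}, {}, {}, {}, {}]'

```text
time_s: 13.7
ee_pos: [598.7, -10.1, 137.0]
ee_rot: [-179.8, 0.0, 168.8]
force: [-2.3, -8.1, 0.5]
gripper_width: 21.1
gripper_force: 40.0
```

Run:
```python
from go import *
to([598.3,-11.9,137])
c=env.camera_model('scene');n=np.array([.1935,.9811]);o=np.array([553,-236])
im=env.grab_frame('scene');g=cv2.cvtColor(im,cv2.COLOR_BGR2GRAY);v=[]
for y in range(254,262): v.append(n@(plane(c,(312+int(g[y,312:328].argmin()),y),110)[:2]-o))
print(np.round(v,1),np.mean(v))
b=min(comps(im,'orange',20),key=lambda q:np.hypot(*(q[0]-(220,353))));P=plane(c,b[0],31)[:2]-o
print('ball feeder xy',P@[.9811,-.1935],P@n)
b2=min(comps(cv2.imread('pics/s5.png'),'orange',20),key=lambda q:np.hypot(*(q[0]-(220,353))));print(b[0],b2[0])
```

```text
13.7 pos [598.7 -10.1 137. ] rot [-179.8    0.   168.8] F [-2.3 -8.1  0.5] w 21.1 tool delta [ 0.  -1.9  0. ]
[229.6 231.1 230.6 230.  229.5 231.  230.5 230. ] 230.28195394801043
ball feeder xy 153.81193400447648 -11.325928400173595
[219.28860759 351.95443038] [219.28860759 351.95443038]
```

The pointer is at 230.3 against the clip's 230.4, and the ball is still in the tray. Handing in.

```bash
python3 -c "
from workcell import env
print(env.job_done())"
```

```text
the job is handed in; nothing more can be done
None
```

I handed the job in at about 13.7 s, but the interface returned no verdict: the ball was set down gently on the closed gate and released, then fell through and came to rest in the catch tray, and the gripper holds the handle about 0.1 mm from the mark by camera measurement.

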